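# Close a kit's control box and hold its cover down

## Robot

A 6-joint arm with a two-finger parallel gripper is mounted at the origin on the work surface. World frame = base frame: x ahead of the robot, y to its left, z up, the work surface at z = 0. Lengths are in m, angles in rad, forces in N, time in s.
With the tool pointing down it reaches from about 0.425 to 0.95 m from the base axis. Payload 3.5 kg.
Tool frame: the origin (TCP) lies between the finger pads; the fingertips stand 25 mm ahead of it and the grasp point (between the pads) lies 6 mm ahead of it (ctrl.finger_overhang is the distance from the TCP to the fingertips, in m); x points along the fingers, y is the direction in which the jaws open and shut, and the axes are right-handed (so a half turn about x gives the same grasp; the last joint's range is limited). The gripper opens to 85 mm and grips with 20 to 120 N. Pads are 22 mm wide; open, the fingers measure 114 mm over their backs; the gripper's body (76 mm by 85 mm) begins 54 mm behind the grasp point. The pads swing forward as they close: fully open they stand 13 mm farther back than shut.
Start: joints at [1.007, 0.286, 1.577, -0, 1.279, -0.15], TCP at [0.271, 0.618, 0.256] pointing down, gripper open.
Joint ranges: [-2.77, 2.77], [-0.9, 2.22], [0.21, 2.48], [-1.53, 4.67], [0.24, 2.81], [-2.84, 2.84]. Speed limits (rad/s): [2.79, 2.79, 3.14, 3.14, 3.14, 3.14].

## Interface

Orientations are given as a unit quaternion [x, y, z, w].
In Python, from plant import ctrl gives the robot as it stands.
- The arm moves only by the tool play_rows, never from a script. Its argument "targets" is a list of rows, each an object with "delta_pos": the shift along the world's x, y, z normalised to -1 to 1, where 1 is 1000 mm, a list of three; "delta_rot": the turn, a rotation vector about the world's x, y, z normalised to -1 to 1, where 1 is pi rad, a list of three; "claw": the finger opening in mm, from 0 to 85.4. In form: [{"delta_pos": [tx, ty, tz], "delta_rot": [wx, wy, wz], "claw": claw}, ...]. A call has 1 to 20 rows; each row is the pose to reach, as a shift and turn from the pose measured when the call began, turning the shorter way round; what a row does not reach only later rows make up. A row lasts 1/12 s, in which the tool goes at most 41.7 mm and 7.16 degrees, less where a joint would pass 70% of its speed; a pose out of reach is approached as far as the arm can. A call with a number of a shift or a turn outside -1 to 1 is refused whole. A call with a gripper value outside its range is refused whole. The fingers move at their own pace and stop on an object; "newtons" is the grip in N (left out, the last holds). Time passes only in rows, so rows that repeat a pose let the fingers close. It gives the time, the measured TCP pose, the force and the opening at its end, in the units of the state.
- ctrl.get_state(): the state, without advancing time (a new reading comes with each control period).
- ctrl.read_camera(name): name is "side" or "top" or "wrist"; returns the picture (400x640x3 uint8, blue, green, red); there is no depth.
- ctrl.calibration(name): a dict with "fx", "fy", "cx", "cy" (pixels), "camera_from_world" (4x4, takes a point from world to camera coordinates). Camera axes: x right, y down, z forward; pixel columns grow to the right and rows downward; lengths in m; the calibration is good to about 2 mm. The wrist camera is an equidistant fisheye: a pixel r from the principal point sees the ray r / f radians off the axis. A picture is of the moment at which its call begins: read the wrist's pose just before it. calibration takes no time and is no camera call; for the wrist camera it gives the pose at the moment of the call.
- ctrl.sign_off(): hands the job in, once; it reports no verdict.
The state is a dict: "time": time; "qpos": joint angles; "dq": joint speeds; "joint_efforts": joint torques, N m; "eef_pos": TCP position; "tcp_rot": TCP orientation; "contact_force": force on the tool from outside, world axes, zero at the start; "wrist_torque": the same for the moment, N m; "opening": opening from 0.0 (shut) to 1.0 (fully open).
Only numpy, scipy, OpenCV 4.12 (cv2) and the standard library are available. Lean on these libraries where they do the work, as an engineer would, in place of code of your own. Each camera call takes 0.05 s, during which the arm holds its last target. There are 200 camera calls.

## Task

Close the plywood control box: first set its loose cover, knob upward, onto the box's two pins, where four sprung plungers hold it proud; only then turn the quarter-turn knob on the cover until its slot lines up with the upright blade under it. Then press the cover down fully flush on the box's rim and finish while still holding it pressed there (the springs lift it if you let go), leaving the other things on the table where they are.

Things in the scene. Friction and masses are not known exactly. Their poses are not given: they have to be found in the camera images.
- housing: the control box, fixed to the table: open-topped plywood box 120 (its x) x 200 (its y) x 60 high, walls 12 thick; the flat top of the walls is the rim the cover closes on. Origin at the centre of its underside, z up. It may stand on the left or the right, the cover on the other side. Inside stand two pins, a middle blade and four plungers, listed below.
- seat (a point): centre of the box's opening at rim height, 60 above the table; the cover's origin belongs here when it is closed
- pin_a (a point): tapered tip of the upright steel pin at the box's +y end: 8 diameter, at x 0, y +72 in the box, tip 26 above the rim
- pin_b (a point): tip of the same kind of pin at the box's -y end: x 0, y -72, tip 26 above the rim
- blade_top (a point): middle of the top of the fixed upright aluminium blade in the box's centre, 18 above the rim. The blade is 5 thick in the box's x and 26 long in y, so it lies along the line of the two pins; its top 3 mm is thinned to 2.6 x 22 as a lead-in
- plungers (a joint): how far the four sprung steel plungers (12 diameter, at x +-36, y +-50 in the box) are pressed down, in m. 0: free, tops 14 above the rim; 0.014: level with the rim, cover flush. They move together. The spring pushes up with 4 N at 0 and 8 N at 0.014, so it carries the cover's weight (about 2 N) at 0.
- cover: the loose cover: plywood plate 110 (its x) x 190 (its y) x 8 thick, about 0.21 kg with its knob; it starts flat on the table, knob up. Origin at the centre of its underside, z up. Two holes 11 wide at x 0, y +72 and -72 take the pins; a 40 square opening under the knob passes the blade. Fits either way round (half turn). Can be carried by the knob.
- fastener (a joint): angle (rad) of the white quarter-turn knob relative to the cover, positive anticlockwise from above, range -1.6 to 1.6, stiff (0.08 N m), stays where left; starts at 0.75 to 1.35. At 0 its slot lies along the cover's y, the line of the holes, so along the blade once on the pins. The cover goes down only if the slot is within 0.1 rad or so of the blade, else it stops 10 proud.
- fastener_grip (a point): grip point on the knob's axis, 30 above the cover's underside. The knob: a round flange 60 across, 8 to 12 above the cover's underside, with a through slot 11 wide, 32 long; beside the slot, parallel to it, two upright ridges, each 8 thick, 40 long, rising from 12 to 36 above the underside. Over both ridges it is 27 wide: grip them across, from above.
- wheel: bystander: small black wheel lying flat, 36 diameter, 12 thick; origin at the centre of its underside
- motor: bystander: small geared motor lying on the table, 66 long, 22 wide, 19 high; origin under its middle
- flask: bystander: standing drinking flask, 68 diameter, 210 high; origin at the centre of its underside
- screwdriver: bystander: screwdriver lying on the table; origin under its middle
- chassis: bystander: flat plywood plate with three rectangular cut-outs and no knob, 90 x 120 x 5; origin at the centre of its underside
- syringe: bystander: plastic syringe lying on the table, about 115 long, 26 wide; origin under its middle
- link: bystander: flat plastic linkage bar, 122 long, 22 wide, 6 thick; origin at the centre of its underside
Mind the look-alikes: they are no part of the job. Leave any orange or yellow look-alike of the cover alone.

How it is judged:
By the outcome, as a careful person would: the job done as asked, in the order asked, and still so for the second after the job is handed in, while the arm keeps its last pose, push and grip.
It also fails if it takes over 45 s, if anything falls off the work surface, if the arm or the gripper's body presses on something with over 40 N, if the wrist force passes 120 N, or if a joint passes its speed limit or range.

## Working session

There is one attempt and no reset: what is moved stays moved. The work goes in short steps, Python scripts to look and compute and a tool call to move; the robot and the scene stay as the last step left them, time stands still between calls to the robot, and variables do not carry over. Pictures are saved under pics/ and viewed, about 8 in all and at most 12, crops included, and the job is handed in when it is done.

Besides the shell and the picture viewer there is one more tool, called after "Request:" in YAML: its name, and indented under it one key for each argument. play_rows: Moves the arm, as the interface text tells. Its arguments: {"type":"object","properties":{"targets":{"type":"array"},"newtons":{"type":"number"}},"required":["targets"]}

```bash
mkdir -p pics
cat > h.py <<'E'
import numpy as np,cv2
from plant import ctrl
from scipy.spatial.transform import Rotation as R
def ray(c,u,v,fish=False):
    x=(u-c['cx'])/c['fx'];y=(v-c['cy'])/c['fy']
    if fish:
        r=np.hypot(x,y);s=np.sin(r)/r if r>1e-9 else 1;d=np.array([x*s,y*s,np.cos(r)])
    else: d=np.array([x,y,1.])
    T=np.linalg.inv(np.array(c['camera_from_world']));return T[:3,3],T[:3,:3]@d
def pt(c,u,v,z,fish=False):
    o,d=ray(c,u,v,fish);return o+d*(z-o[2])/d[2]
def proj(c,p,fish=False):
    q=(np.array(c['camera_from_world'])@np.r_[p,1])[:3]
    if fish:
        h=np.hypot(q[0],q[1]);t=np.arctan2(h,q[2]);k=t/h if h>1e-9 else 0
        return c['cx']+c['fx']*q[0]*k,c['cy']+c['fy']*q[1]*k
    return c['cx']+c['fx']*q[0]/q[2],c['cy']+c['fy']*q[1]/q[2]
E
python3 - <<'E'
from h import *
s=ctrl.get_state();print({k:np.round(v,3).tolist() for k,v in s.items()},ctrl.finger_overhang)
for n in('top','wrist','side'):
    im=ctrl.read_camera(n);cv2.imwrite(f'pics/{n}0.png',im)
    c=ctrl.calibration(n);print(n,c['fx'],c['cx'],c['cy'],np.linalg.inv(c['camera_from_world']).round(3).tolist())
E
```

```text
{'time': 0.0, 'qpos': [1.007, 0.287, 1.578, -0.0, 1.279, -0.15], 'dq': [-0.001, 0.001, -0.001, -0.0, -0.0, 0.0], 'joint_efforts': [0.0, -40.598, -29.262, -0.0, 0.006, 0.0], 'eef_pos': [0.271, 0.618, 0.255], 'tcp_rot': [0.144, 0.692, -0.146, 0.692], 'contact_force': [-0.443, 0.134, -0.6], 'wrist_torque': [-0.009, -0.016, 0.048], 'opening': 1.001} 0.025
top 431.94535271365976 328.4611245631117 198.3329825833007 [[0.047, -0.978, 0.204, 0.293], [-0.999, -0.045, 0.012, -0.028], [-0.002, -0.204, -0.979, 1.252], [0.0, 0.0, 0.0, 1.0]]
wrist 309.70691628693146 323.84969709489076 200.2153499482663 [[0.403, 0.872, 0.277, 0.199], [0.915, -0.384, -0.124, 0.649], [-0.002, 0.303, -0.953, 0.373], [0.0, 0.0, 0.0, 1.0]]
side 413.59446204121804 312.6986844510463 198.8022319791479 [[0.933, -0.234, 0.272, 0.168], [-0.358, -0.568, 0.741, -0.949], [-0.019, -0.789, -0.615, 0.836], [0.0, 0.0, 0.0, 1.0]]
```

View pics/top0.png

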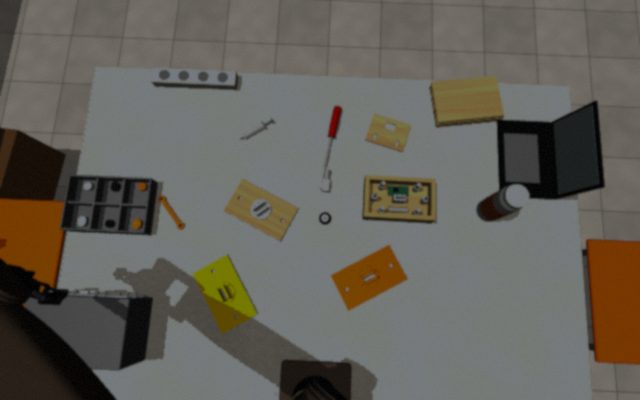

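View pics/side0.png

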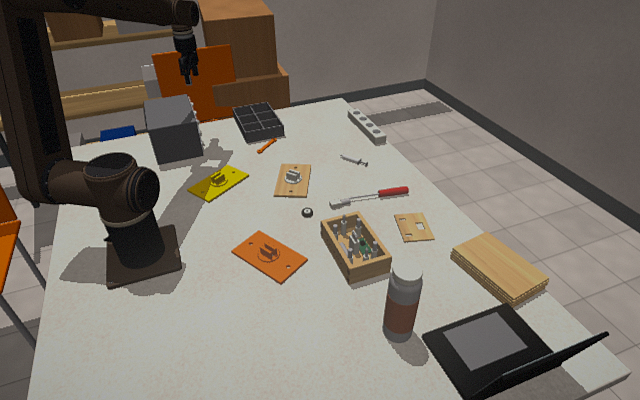

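The top view shows the plywood cover at about (261,209), the box at (399,199), and orange and yellow look-alikes at (370,277) and (226,293). The side view agrees.

Run:
```python
from h import *
im=cv2.imread('pics/top0.png');c=ctrl.calibration('top')
hsv=cv2.cvtColor(im,cv2.COLOR_BGR2HSV)
m=cv2.inRange(hsv,(8,50,60),(28,200,255))
for name,(x0,y0,x1,y1),z in(('cover',(215,170,305,245),.008),('box',(350,168,448,230),.06)):
    k=np.zeros_like(m);k[y0:y1,x0:x1]=m[y0:y1,x0:x1]
    cs,_=cv2.findContours(k,cv2.RETR_EXTERNAL,cv2.CHAIN_APPROX_NONE);ct=max(cs,key=cv2.contourArea)
    w=np.array([pt(c,u,v,z)[:2] for u,v in ct[:,0]],np.float32)
    r=cv2.minAreaRect(w*1000);print(name,r,cv2.boxPoints(r).round(0).tolist())
cv2.imwrite('pics/crop0.png',cv2.resize(im[160:250,215:445],None,fx=3.4,fy=3.4,interpolation=cv2.INTER_CUBIC))
```

```text
cover ((510.5102233886719, 183.64654541015625), (192.2982940673828, 111.00811767578125), 64.64225769042969) [[419.0, 121.0], [519.0, 73.0], [602.0, 247.0], [502.0, 294.0]]
box ((552.5015258789062, -212.33059692382812), (202.70811462402344, 123.23811340332031), 89.22291564941406) [[490.0, -313.0], [613.0, -315.0], [615.0, -112.0], [492.0, -110.0]]
```

View pics/crop0.png

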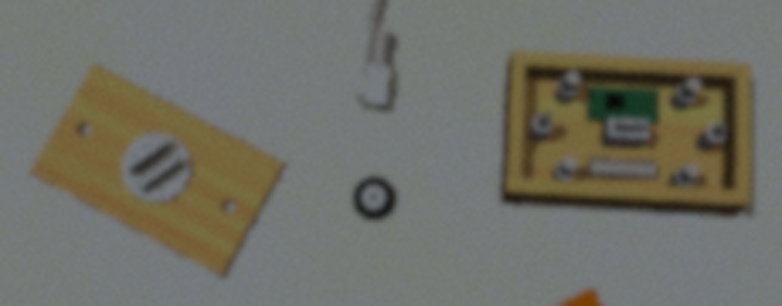

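Cover is near (0.51, 0.184) with its long axis at 64.6° and the knob ridges at about 124°. The box is near (0.5525, -0.212) at 89.4°. Next I go above the cover.

Request:
play_rows:
  targets:
    - {"delta_pos": [0.04,-0.072,0],"delta_rot": [0,0,-0.03],"claw": 85}
    - {"delta_pos": [0.06,-0.108,-0.01],"delta_rot": [0,0,-0.06],"claw": 85}
    - {"delta_pos": [0.08,-0.144,-0.01],"delta_rot": [0,0,-0.09],"claw": 85}
    - {"delta_pos": [0.24,-0.434,-0.07],"delta_rot": [0,0,-0.178],"claw": 85}
    - {"delta_pos": [0.24,-0.434,-0.07],"delta_rot": [0,0,-0.178],"claw": 85}
    - {"delta_pos": [0.24,-0.434,-0.07],"delta_rot": [0,0,-0.178],"claw": 85}
    - {"delta_pos": [0.24,-0.434,-0.07],"delta_rot": [0,0,-0.178],"claw": 85}
    - {"delta_pos": [0.24,-0.434,-0.07],"delta_rot": [0,0,-0.178],"claw": 85}
    - {"delta_pos": [0.24,-0.434,-0.07],"delta_rot": [0,0,-0.178],"claw": 85}
    - {"delta_pos": [0.24,-0.434,-0.07],"delta_rot": [0,0,-0.178],"claw": 85}
    - {"delta_pos": [0.24,-0.434,-0.07],"delta_rot": [0,0,-0.178],"claw": 85}
    - {"delta_pos": [0.24,-0.434,-0.07],"delta_rot": [0,0,-0.178],"claw": 85}
    - {"delta_pos": [0.24,-0.434,-0.07],"delta_rot": [0,0,-0.178],"claw": 85}
    - {"delta_pos": [0.24,-0.434,-0.07],"delta_rot": [0,0,-0.178],"claw": 85}
    - {"delta_pos": [0.24,-0.434,-0.07],"delta_rot": [0,0,-0.178],"claw": 85}
    - {"delta_pos": [0.24,-0.434,-0.07],"delta_rot": [0,0,-0.178],"claw": 85}
    - {"delta_pos": [0.24,-0.434,-0.07],"delta_rot": [0,0,-0.178],"claw": 85}

```text
time: 1.57
eef_pos: [0.5106, 0.185, 0.1855]
tcp_rot: [0.329, 0.626, -0.33, 0.625]
contact_force: [0.8, 0.3, 0.6]
opening: 0.995
```

Run:
```python
from h import *
c=ctrl.calibration('wrist');im=ctrl.read_camera('wrist');cv2.imwrite('pics/w1.png',im);np.save('c1.npy',c,allow_pickle=True)
for p in((.5105,.1836,.036),(.5105,.1836,.012)):print(proj(c,p,True))
s=ctrl.get_state();print(s['eef_pos'],R.from_quat(s['tcp_rot']).as_matrix())
```

```text
(np.float64(324.14176425937944), np.float64(194.14927520555437))
(np.float64(324.14544731892187), np.float64(187.1584214021402))
[0.51058412 0.18499989 0.1855099 ] [[-1.29875795e-03  8.25250850e-01  5.64764860e-01]
 [-6.16650297e-04  5.64764568e-01 -8.25251842e-01]
 [-9.99998966e-01 -1.42006481e-03 -2.24601293e-04]]
```

View pics/w1.png

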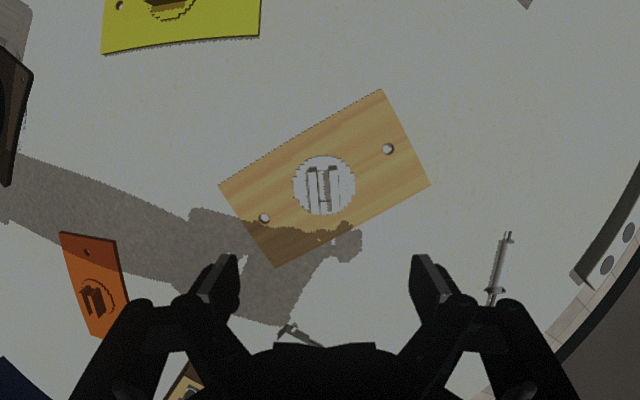

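The wrist view shows the cover's holes at (264,218) and (389,149), the flange centred at about (324,185), and the ridges nearly vertical, so almost aligned with the fingers. Now I measure the holes, flange and ridges.

Run:
```python
from h import *
c=np.load('c1.npy',allow_pickle=True).item();im=cv2.imread('pics/w1.png')
a=pt(c,264,218,.006,True);b=pt(c,389,149,.006,True);print(a,b,(a+b)/2,np.linalg.norm(a-b),np.degrees(np.arctan2(*(b-a)[1::-1])))
hsv=cv2.cvtColor(im,cv2.COLOR_BGR2HSV);m=cv2.inRange(hsv,(0,0,100),(180,45,255));k=np.zeros_like(m);k[150:220,285:362]=m[150:220,285:362]
cs,_=cv2.findContours(k,cv2.RETR_EXTERNAL,cv2.CHAIN_APPROX_NONE);ct=max(cs,key=cv2.contourArea)
w=np.array([pt(c,u,v,.012,True)[:2] for u,v in ct[:,0]],np.float32)*1000
print(cv2.minEnclosingCircle(w))
cv2.imwrite('pics/w1c.png',cv2.resize(im[145:225,280:370],None,fx=7,fy=7,interpolation=cv2.INTER_CUBIC))
```

```text
[0.4783352  0.11962356 0.006     ] [0.54190922 0.25031246 0.006     ] [0.51012221 0.18496801 0.006     ] 0.14533149777480234 64.05925374363778
((509.0956726074219, 184.3846435546875), 31.477182388305664)
```

View pics/w1c.png

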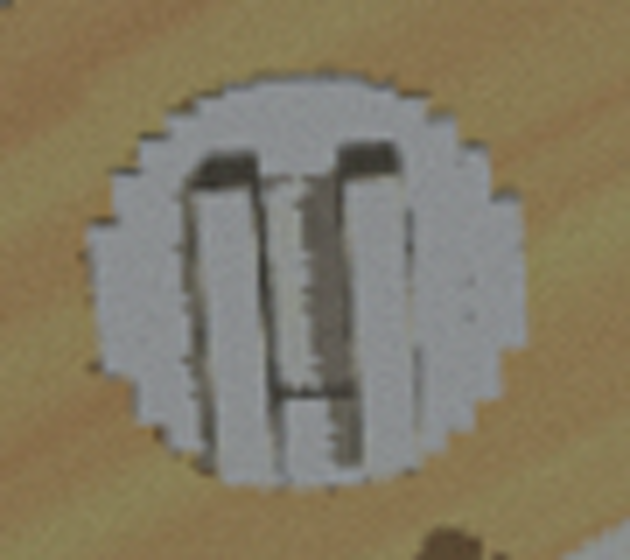

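The crop shows the ridge tops' outer edges at (195,190)→(215,470) on the left and (402,178)→(418,465) on the right.

Run:
```python
from h import *
c=np.load('c1.npy',allow_pickle=True).item()
P=[pt(c,280+(x+.5)/7-.5,145+(y+.5)/7-.5,.036,True)[:2] for x,y in((195,190),(215,470),(402,178),(418,465),(250,185),(278,475),(340,178),(360,465))]
for i in(0,2,4,6):
    d=P[i]-P[i+1];print(np.degrees(np.arctan2(d[1],d[0])),np.linalg.norm(d))
print(np.mean(P[:4],0))
s=ctrl.get_state();y=R.from_quat(s['tcp_rot']).as_matrix()[:,1];print(np.degrees(np.arctan2(y[1],y[0])))
```

```text
127.44396161599886 0.03757097423065714
128.1224304410941 0.038443632424728834
129.2594028789822 0.038978619271501605
128.43598139547603 0.03843784239981122
[0.5086243  0.18534883]
34.38598362062264
```

Request:
play_rows:
  targets:
    - {"delta_pos": [-0.001,0,-0.03],"delta_rot": [0,0,0.0217],"claw": 55}
    - {"delta_pos": [-0.001,0,-0.06],"delta_rot": [0,0,0.0217],"claw": 55}
    - {"delta_pos": [-0.001,0,-0.09],"delta_rot": [0,0,0.0217],"claw": 55}
    - {"delta_pos": [-0.001,0,-0.115],"delta_rot": [0,0,0.0217],"claw": 55}
    - {"delta_pos": [-0.001,0,-0.13],"delta_rot": [0,0,0.0217],"claw": 55}
    - {"delta_pos": [-0.001,0,-0.14],"delta_rot": [0,0,0.0217],"claw": 55}
    - {"delta_pos": [-0.001,0,-0.1455],"delta_rot": [0,0,0.0217],"claw": 55}
    - {"delta_pos": [-0.001,0,-0.1455],"delta_rot": [0,0,0.0217],"claw": 55}
    - {"delta_pos": [-0.001,0,-0.1455],"delta_rot": [0,0,0.0217],"claw": 20}
    - {"delta_pos": [-0.001,0,-0.1455],"delta_rot": [0,0,0.0217],"claw": 20}
    - {"delta_pos": [-0.001,0,-0.1455],"delta_rot": [0,0,0.0217],"claw": 20}
    - {"delta_pos": [-0.001,0,-0.1455],"delta_rot": [0,0,0.0217],"claw": 20}
    - {"delta_pos": [-0.001,0,-0.1455],"delta_rot": [0,0,0.0217],"claw": 20}
    - {"delta_pos": [-0.001,0,-0.1455],"delta_rot": [0,0,0.0217],"claw": 20}
    - {"delta_pos": [-0.001,0,-0.1455],"delta_rot": [0,0,0.0217],"claw": 20}
    - {"delta_pos": [-0.001,0,-0.1455],"delta_rot": [0,0,0.0217],"claw": 20}
  newtons: 60

```text
time: 2.95
eef_pos: [0.5109, 0.1853, 0.0418]
tcp_rot: [0.309, 0.636, -0.308, 0.637]
contact_force: [-0.9, 1.0, 5.7]
opening: 0.302
```

Request:
play_rows:
  targets:
    - {"delta_pos": [0,0,0.01],"delta_rot": [0,0,0],"claw": 20}
    - {"delta_pos": [0,0,0.03],"delta_rot": [0,0,0],"claw": 20}
    - {"delta_pos": [0,0,0.06],"delta_rot": [0,0,0],"claw": 20}
    - {"delta_pos": [0,0,0.09],"delta_rot": [0,0,0],"claw": 20}
    - {"delta_pos": [0,0,0.12],"delta_rot": [0,0,0],"claw": 20}
    - {"delta_pos": [0.005,-0.01,0.15],"delta_rot": [0,0,0.01],"claw": 20}
    - {"delta_pos": [0.015,-0.03,0.18],"delta_rot": [0,0,0.02],"claw": 20}
    - {"delta_pos": [0.03,-0.06,0.2],"delta_rot": [0,0,0.03],"claw": 20}
    - {"delta_pos": [0.045,-0.09,0.2],"delta_rot": [0,0,0.04],"claw": 20}
    - {"delta_pos": [0.06,-0.12,0.2],"delta_rot": [0,0,0.05],"claw": 20}
    - {"delta_pos": [0.075,-0.15,0.2],"delta_rot": [0,0,0.06],"claw": 20}
    - {"delta_pos": [0.09,-0.18,0.2],"delta_rot": [0,0,0.07],"claw": 20}
    - {"delta_pos": [0.105,-0.21,0.2],"delta_rot": [0,0,0.08],"claw": 20}
    - {"delta_pos": [0.12,-0.24,0.2],"delta_rot": [0,0,0.09],"claw": 20}
    - {"delta_pos": [0.135,-0.27,0.2],"delta_rot": [0,0,0.1],"claw": 20}
    - {"delta_pos": [0.145,-0.3,0.2],"delta_rot": [0,0,0.11],"claw": 20}
    - {"delta_pos": [0.155,-0.33,0.2],"delta_rot": [0,0,0.12],"claw": 20}
    - {"delta_pos": [0.165,-0.36,0.2],"delta_rot": [0,0,0.13],"claw": 20}
    - {"delta_pos": [0.175,-0.385,0.2],"delta_rot": [0,0,0.14],"claw": 20}
    - {"delta_pos": [0.18,-0.4,0.2],"delta_rot": [0,0,0.14],"claw": 20}

```text
time: 4.62
eef_pos: [0.6907, -0.2178, 0.2408]
tcp_rot: [0.163, 0.688, -0.162, 0.688]
contact_force: [-0.4, 1.1, -3.3]
opening: 0.301
```

Request:
play_rows:
  targets:
    - {"delta_pos": [0,0,0],"delta_rot": [0,0,0],"claw": 20}
    - {"delta_pos": [0,0,0],"delta_rot": [0,0,0],"claw": 20}
    - {"delta_pos": [0,0,0],"delta_rot": [0,0,0],"claw": 20}

```text
time: 4.87
eef_pos: [0.69, -0.2169, 0.24]
tcp_rot: [0.163, 0.689, -0.162, 0.687]
contact_force: [0.4, -0.1, -2.4]
opening: 0.301
```

Run:
```python
from h import *
c=ctrl.calibration('wrist');im=ctrl.read_camera('wrist');cv2.imwrite('pics/w2.png',im);np.save('c2.npy',c,allow_pickle=True)
cv2.imwrite('pics/top2.png',ctrl.read_camera('top'))
for x,y in((0,72),(0,-72)):print(proj(c,(.5525+x/1e3,-.2123+y/1e3,.086),True))
s=ctrl.get_state();y=R.from_quat(s['tcp_rot']).as_matrix();print(s['eef_pos'],y[:,0],np.degrees(np.arctan2(y[1,1],y[0,1])),s['opening'],s['contact_force'],s['qpos'])
```

```text
(np.float64(332.0699239962115), np.float64(18.040543528150266))
(np.float64(191.13325654711238), np.float64(95.82844507273214))
[ 0.69030744 -0.21627784  0.2406071 ] [-5.41593236e-04  1.01804158e-03 -9.99999335e-01] 63.48930494167115 0.29662480309398426 [-0.81744353 -0.44107001 -2.44677655] [-4.43772039e-01  4.02756668e-01  1.45711570e+00  7.16437852e-04
  1.28264658e+00 -1.55207368e+00]
```

View pics/w2.png

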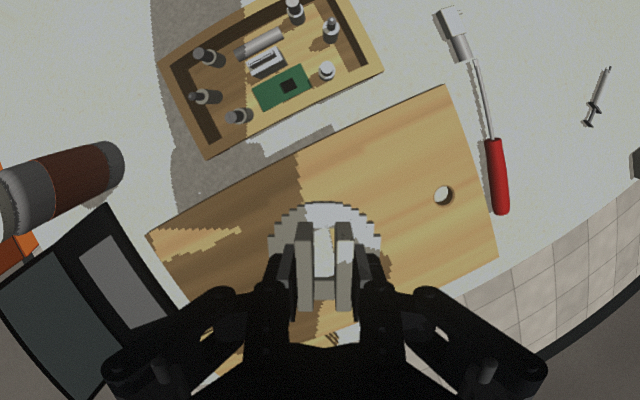

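The cover is held level, with its visible hole at (444,195). Box pins are near (331,20) and (193,96), within a pixel or two of the predictions. I'll zoom in on the pin tips.

Run:
```python
from h import *
im=cv2.imread('pics/w2.png')
f=lambda a:cv2.resize(a,None,fx=8,fy=8,interpolation=cv2.INTER_CUBIC)
cv2.imwrite('pics/w2c.png',np.hstack([f(im[0:50,310:355]),f(im[75:125,175:220])]))
hsv=cv2.cvtColor(im,cv2.COLOR_BGR2HSV)
k=cv2.inRange(hsv[175:215,425:465],(0,0,110),(180,60,255));n,l,s,ce=cv2.connectedComponentsWithStats(k)
for i in range(1,n):
    if s[i,4]>20: print(ce[i]+[425,175],s[i])
```

```text
[440.7005988  193.58083832] [  9  11  14  16 167]
```

View pics/w2c.png

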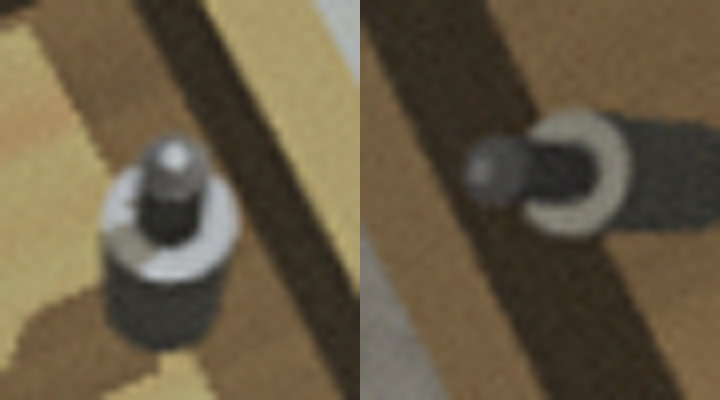

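Run:
```python
from h import *
c=np.load('c2.npy',allow_pickle=True).item()
a=pt(c,331.5,19.3,.085,True);b=pt(c,191.2,96.3,.085,True);d=a-b
print('pins',a,b,(a+b)/2,np.linalg.norm(d),np.degrees(np.arctan2(d[1],d[0])))
im=cv2.imread('pics/w2.png');hsv=cv2.cvtColor(im,cv2.COLOR_BGR2HSV)
w=~cv2.inRange(hsv[170:220,420:470],(10,75,120),(28,255,255))
n,l,s,ce=cv2.connectedComponentsWithStats(w);i=l[24,22];print('hole',s[i],ce[i])
ct=max(cv2.findContours((l==i).astype(np.uint8),0,1)[0],key=cv2.contourArea);h,r=cv2.minEnclosingCircle(ct);print(h,r)
t=np.array([.6903,-.2163])
for u,v in((420+h[0],170+h[1]),(444.5,195)):
    p=pt(c,u,v,.2406-.0418+.008,True);e=p[:2]-t;print(u,v,p,np.linalg.norm(e),np.degrees(np.arctan2(e[1],e[0])))
# cover near edge endpoints (445,84),(147,234)
p=pt(c,445,84,.207,True);q=pt(c,147,234,.207,True);print(p,q,np.linalg.norm(p-q),np.degrees(np.arctan2(*(p-q)[1::-1])))
```

```text
pins [ 0.55311044 -0.14113131  0.085     ] [ 0.55267822 -0.28482759  0.085     ] [ 0.55289433 -0.21297945  0.085     ] 0.1436969263395105 89.82766410017886
hole [ 14  16  20  20 305] [23.37704918 25.15081967]
(23.70689582824707, 25.29310417175293) 10.410611152648926
443.70689582824707 195.29310417175293 [ 0.68899225 -0.14486594  0.2068    ] 0.07144603298294097 91.0488031997586
444.5 195 [ 0.68904686 -0.14438667  0.2068    ] 0.07192424819920555 90.99831802085689
[ 0.63507331 -0.12170259  0.207     ] [ 0.63377263 -0.30826401  0.207     ] 0.1865659583252322 89.60054730072599
```

Box centre is (0.5529, -0.2130) at about 89.7°, and the cover is at about 89.6°. The knob axis sits about 1.4 mm in -x from the TCP. Now I move above the pins.

Request:
play_rows:
  targets:
    - {"delta_pos": [-0.02,0.0005,0],"delta_rot": [0,0,0],"claw": 20}
    - {"delta_pos": [-0.045,0.001,0],"delta_rot": [0,0,0],"claw": 20}
    - {"delta_pos": [-0.07,0.002,0],"delta_rot": [0,0,0],"claw": 20}
    - {"delta_pos": [-0.095,0.003,-0.01],"delta_rot": [0,0,0],"claw": 20}
    - {"delta_pos": [-0.115,0.0035,-0.03],"delta_rot": [0,0,0],"claw": 20}
    - {"delta_pos": [-0.13,0.0037,-0.05],"delta_rot": [0,0,0],"claw": 20}
    - {"delta_pos": [-0.136,0.0037,-0.07],"delta_rot": [0,0,0],"claw": 20}
    - {"delta_pos": [-0.136,0.0037,-0.085],"delta_rot": [0,0,0],"claw": 20}
    - {"delta_pos": [-0.136,0.0037,-0.098],"delta_rot": [0,0,0],"claw": 20}
    - {"delta_pos": [-0.136,0.0037,-0.103],"delta_rot": [0,0,0],"claw": 20}
    - {"delta_pos": [-0.136,0.0037,-0.103],"delta_rot": [0,0,0],"claw": 20}
    - {"delta_pos": [-0.136,0.0037,-0.103],"delta_rot": [0,0,0],"claw": 20}
    - {"delta_pos": [-0.136,0.0037,-0.103],"delta_rot": [0,0,0],"claw": 20}

```text
time: 6.05
eef_pos: [0.5554, -0.2128, 0.139]
tcp_rot: [0.162, 0.688, -0.162, 0.689]
contact_force: [0.5, 0.8, -1.9]
opening: 0.307
```

Run:
```python
from h import *
c=ctrl.calibration('wrist');w=ctrl.read_camera('wrist');np.save('c3.npy',c,allow_pickle=True);cv2.imwrite('pics/w3.png',w)
s=ctrl.get_state();print(s['eef_pos'],s['contact_force'])
for y in(.072,-.072):print(proj(c,(.5529,-.213+y,.085),True),proj(c,(.5529,-.213+y,.104),True),proj(ctrl.calibration('side'),(.5529,-.213+y,.104)))
sd=ctrl.read_camera('side');cv2.imwrite('pics/s3.png',sd)
f=lambda a,k:cv2.resize(a,None,fx=k,fy=k,interpolation=cv2.INTER_CUBIC)
A=f(w[80:260,180:460],2.8);cv2.imwrite('pics/w3c.png',A)
```

```text
[ 0.5553763  -0.21291198  0.13914617] [-0.32833735  0.77441382 -2.54721814]
(np.float64(430.3763490071704), np.float64(183.19205861039302)) (np.float64(441.51522912780956), np.float64(192.13353239564998)) (np.float64(342.9384657878953), np.float64(208.97194789035683))
(np.float64(226.7936144184651), np.float64(276.4072286636606)) (np.float64(218.72004836703118), np.float64(292.11511835605336)) (np.float64(366.4229011855326), np.float64(242.365208413009))
```

View pics/w3.png

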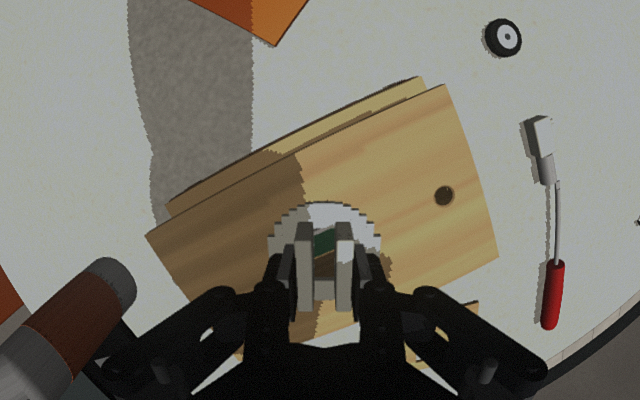

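Hole at (444,195.5), and no pin is visible through it yet.

Run:
```python
from h import *
c=np.load('c3.npy',allow_pickle=True).item()
im=cv2.imread('pics/w3.png');g=cv2.GaussianBlur(im[170:220,420:470],(3,3),0).max(2);k=(g<105).astype(np.uint8)
n,l,s,ce=cv2.connectedComponentsWithStats(k);i=l[25,24];print(s[i],ce[i])
p=pt(c,420+ce[i][0],170+ce[i][1],.1053,True);print(p, 'want',(.5531,-.141))
p=pt(c,445,84,.1053,True);q=pt(c,147,235,.1053,True);print(p,q,np.degrees(np.arctan2(*(p-q)[1::-1])))
```

```text
[ 14  16  19  20 289] [23.42906574 25.30795848]
[ 0.55450823 -0.14090556  0.1053    ] want (0.5531, -0.141)
[ 0.50045325 -0.11762741  0.1053    ] [ 0.5000404  -0.30546732  0.1053    ] 89.87407158413444
```

Request:
play_rows:
  targets:
    - {"delta_pos": [-0.0015,0,0],"delta_rot": [0,0,0],"claw": 20}
    - {"delta_pos": [-0.0015,0,0],"delta_rot": [0,0,0],"claw": 20}
    - {"delta_pos": [-0.0015,0,-0.004],"delta_rot": [0,0,0],"claw": 20}
    - {"delta_pos": [-0.0015,0,-0.007],"delta_rot": [0,0,0],"claw": 20}
    - {"delta_pos": [-0.0015,0,-0.01],"delta_rot": [0,0,0],"claw": 20}
    - {"delta_pos": [-0.0015,0,-0.012],"delta_rot": [0,0,0],"claw": 20}
    - {"delta_pos": [-0.0015,0,-0.014],"delta_rot": [0,0,0],"claw": 20}
    - {"delta_pos": [-0.0015,0,-0.016],"delta_rot": [0,0,0],"claw": 20}
    - {"delta_pos": [-0.0015,0,-0.016],"delta_rot": [0,0,0],"claw": 20}

```text
time: 6.9
eef_pos: [0.5535, -0.2128, 0.1223]
tcp_rot: [0.162, 0.688, -0.162, 0.689]
contact_force: [-0.8, 0.3, -2.4]
opening: 0.298
```

Request:
play_rows:
  targets:
    - {"delta_pos": [0,0,-0.002],"delta_rot": [0,0,0],"claw": 20}
    - {"delta_pos": [0,0,-0.004],"delta_rot": [0,0,0],"claw": 20}
    - {"delta_pos": [0,0,-0.006],"delta_rot": [0,0,0],"claw": 20}
    - {"delta_pos": [0,0,-0.007],"delta_rot": [0,0,0],"claw": 20}
    - {"delta_pos": [0,0,-0.007],"delta_rot": [0,0,0],"claw": 20}

```text
time: 7.32
eef_pos: [0.5535, -0.2128, 0.1157]
tcp_rot: [0.162, 0.688, -0.162, 0.688]
contact_force: [-2.3, 0.5, 1.2]
opening: 0.303
```

Run:
```python
from h import *
w=ctrl.read_camera('wrist');cv2.imwrite('pics/w4.png',w)
sd=ctrl.read_camera('side')
s=ctrl.get_state();print(s['eef_pos'],s['contact_force'],s['wrist_torque'],s['opening'])
f=lambda a,k:cv2.resize(a,None,fx=k,fy=k,interpolation=cv2.INTER_CUBIC)
A=f(w[150:310,200:480],1.4);B=f(sd[180:300,300:420],1.867)
cv2.imwrite('pics/c4.png',np.hstack([A,B[:224]]))
```

```text
[ 0.55353305 -0.21281447  0.11583951] [-1.22365251  0.58737389  1.27389549] [0.16506528 0.20099048 0.0409995 ] 0.3013356092261196
```

View pics/c4.png

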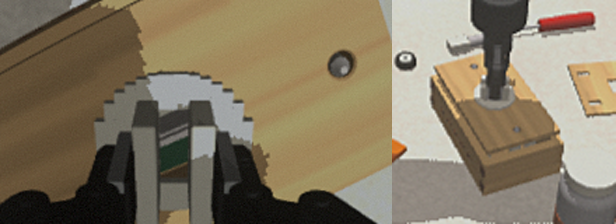

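The pin shows in the hole at crop (342,66), the cover sits proud on the plungers, and the upward force is small. I turn the knob by -63.8°.

Request:
play_rows:
  targets:
    - {"delta_pos": [0,0,0],"delta_rot": [0,0,-0.03],"claw": 20}
    - {"delta_pos": [0,0,0],"delta_rot": [0,0,-0.06],"claw": 20}
    - {"delta_pos": [0,0,0],"delta_rot": [0,0,-0.09],"claw": 20}
    - {"delta_pos": [0,0,0],"delta_rot": [0,0,-0.12],"claw": 20}
    - {"delta_pos": [0,0,0],"delta_rot": [0,0,-0.15],"claw": 20}
    - {"delta_pos": [0,0,0],"delta_rot": [0,0,-0.18],"claw": 20}
    - {"delta_pos": [0,0,0],"delta_rot": [0,0,-0.21],"claw": 20}
    - {"delta_pos": [0,0,0],"delta_rot": [0,0,-0.24],"claw": 20}
    - {"delta_pos": [0,0,0],"delta_rot": [0,0,-0.27],"claw": 20}
    - {"delta_pos": [0,0,0],"delta_rot": [0,0,-0.3],"claw": 20}
    - {"delta_pos": [0,0,0],"delta_rot": [0,0,-0.33],"claw": 20}
    - {"delta_pos": [0,0,0],"delta_rot": [0,0,-0.354],"claw": 20}
    - {"delta_pos": [0,0,0],"delta_rot": [0,0,-0.354],"claw": 20}
    - {"delta_pos": [0,0,0],"delta_rot": [0,0,-0.354],"claw": 20}
    - {"delta_pos": [0,0,0],"delta_rot": [0,0,-0.354],"claw": 20}

```text
time: 8.67
eef_pos: [0.5537, -0.2128, 0.1159]
tcp_rot: [0.501, 0.499, -0.5, 0.5]
contact_force: [-0.4, 0.1, -1.4]
opening: 0.304
```

Run:
```python
from h import *
w=ctrl.read_camera('wrist');cv2.imwrite('pics/w5.png',w)
s=ctrl.get_state();y=R.from_quat(s['tcp_rot']).as_matrix();print(s['eef_pos'],np.degrees(np.arctan2(y[1,1],y[0,1])),s['contact_force'],s['wrist_torque'],s['opening'])
```

```text
[ 0.55365328 -0.21284888  0.11586983] -0.1342018116529902 [ 0.42895575 -0.22458177 -0.72343088] [ 0.02360086 -0.02281851  0.07637365] 0.30360907830279205
```

View pics/w5.png

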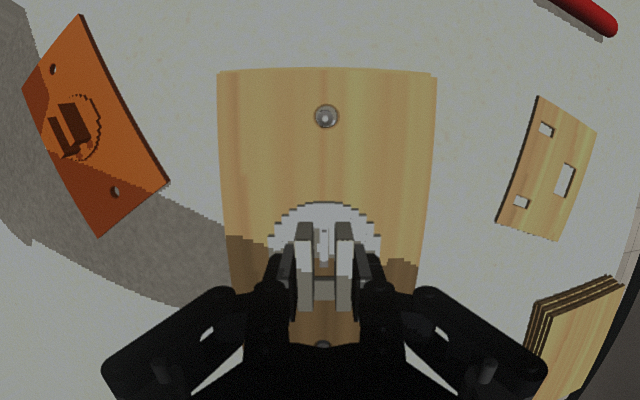

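The knob is now aligned. The hole and pin are at (326,117), and the blade is visible centred in the slot at (324,240). I press down in steps.

Request:
play_rows:
  targets:
    - {"delta_pos": [0,0,-0.002],"delta_rot": [0,0,0],"claw": 20}
    - {"delta_pos": [0,0,-0.004],"delta_rot": [0,0,0],"claw": 20}
    - {"delta_pos": [0,0,-0.006],"delta_rot": [0,0,0],"claw": 20}
    - {"delta_pos": [0,0,-0.008],"delta_rot": [0,0,0],"claw": 20}
    - {"delta_pos": [0,0,-0.01],"delta_rot": [0,0,0],"claw": 20}
    - {"delta_pos": [0,0,-0.011],"delta_rot": [0,0,0],"claw": 20}
    - {"delta_pos": [0,0,-0.012],"delta_rot": [0,0,0],"claw": 20}
    - {"delta_pos": [0,0,-0.013],"delta_rot": [0,0,0],"claw": 20}
    - {"delta_pos": [0,0,-0.014],"delta_rot": [0,0,0],"claw": 20}
    - {"delta_pos": [0,0,-0.014],"delta_rot": [0,0,0],"claw": 20}
  newtons: 80

```text
time: 9.55
eef_pos: [0.5538, -0.2129, 0.102]
tcp_rot: [0.501, 0.499, -0.5, 0.5]
contact_force: [-2.5, 1.4, 4.7]
opening: 0.291
```

Request:
play_rows:
  targets:
    - {"delta_pos": [0,0,-0.0007],"delta_rot": [0,0,0],"claw": 20}
    - {"delta_pos": [0,0,-0.0014],"delta_rot": [0,0,0],"claw": 20}
    - {"delta_pos": [0,0,-0.002],"delta_rot": [0,0,0],"claw": 20}
    - {"delta_pos": [0,0,-0.002],"delta_rot": [0,0,0],"claw": 20}
    - {"delta_pos": [0,0,-0.002],"delta_rot": [0,0,0],"claw": 20}

```text
time: 9.97
eef_pos: [0.5538, -0.2129, 0.1018]
tcp_rot: [-0.501, -0.499, 0.501, -0.5]
contact_force: [-5.6, 2.1, 13.0]
opening: 0.294
```

Request:
play_rows:
  targets:
    - {"delta_pos": [0,0,-0.0025],"delta_rot": [0,0,0],"claw": 20}
    - {"delta_pos": [0,0,-0.0035],"delta_rot": [0,0,0],"claw": 20}
    - {"delta_pos": [0,0,-0.0035],"delta_rot": [0,0,0],"claw": 20}
    - {"delta_pos": [0,0,-0.0035],"delta_rot": [0,0,0],"claw": 20}
    - {"delta_pos": [0,0,-0.0035],"delta_rot": [0,0,0],"claw": 20}

```text
time: 10.38
eef_pos: [0.5539, -0.213, 0.1018]
tcp_rot: [-0.5, -0.5, 0.501, -0.499]
contact_force: [-9.5, 5.0, 19.8]
opening: 0.294
```

Run:
```python
from h import *
w=ctrl.read_camera('wrist');sd=ctrl.read_camera('side')
for _ in range(3):
    ctrl.read_camera('top')
    s=ctrl.get_state();print(s['eef_pos'],s['contact_force'],s['wrist_torque'],s['opening'])
f=lambda a,k:cv2.resize(a,None,fx=k,fy=k,interpolation=cv2.INTER_CUBIC)
cv2.imwrite('pics/c6.png',np.hstack([f(w[60:360,190:460],1.333),f(sd[190:290,300:420],4)]))
```

```text
[ 0.55393394 -0.21296316  0.10176908] [-8.8761085   4.66918375 19.91962447] [ 0.79788754  1.58211547 -0.02386623] 0.2948264768689311
[ 0.55394891 -0.21295278  0.10179392] [-8.29019858  4.17955736 19.17541036] [ 0.82215595  1.57168666 -0.01525507] 0.2981745762827727
[ 0.55394768 -0.21296335  0.10178953] [-9.50553645  5.59832048 19.98505135] [ 0.83446706  1.62631123 -0.02425787] 0.2917252096864644
```

View pics/c6.png

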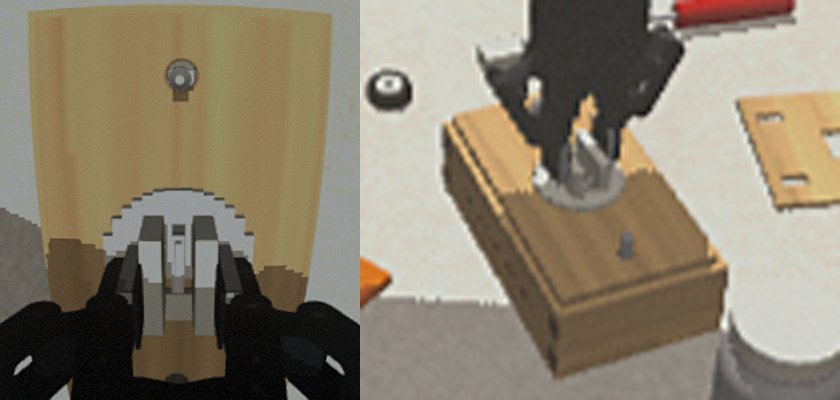

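The cover is flush on the rim, the pins stand through the holes and the blade is in the slot. The hold is steady at about 20 N, so I hand it in.

```bash
python3 -c "
from plant import ctrl
print(ctrl.sign_off()); print(ctrl.get_state()['eef_pos'])"
```

```text
the job is handed in; nothing more can be done
None
the job is handed in; nothing more can be done
```

The box is closed and the job is handed in, with the arm still holding the cover pressed on the rim; no verdict was reported. I carried the cover by its knob, set it on the two pins, and turned the knob about -64° once it rested on the plungers. Then I pressed it down.

**Last checks:**
- **Press:** the cover went down 14.1 mm and stopped hard on the rim. It held steady at about 20 N down, where the springs need about 6 N.
- **Pictures:** the wrist and side views show the cover flush, the pins through the holes and the blade in the slot.
- **Bystanders:** I touched none of them, and those in view stood where they started; I did not check each one at the end.
- **Time:** about 10.5 s of the 45 s.

The readings differed in two small ways. A side force of about 10 N built up during the final press with almost no movement. My position estimates for the cover also differed by 1 to 2 mm, and I corrected for that before lowering it.

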